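Line up the seasoning station by height

TASK

Set up the seasoning board: stand the pepper mill, the green-capped spice jar, the blue shaker and the stack of paper cups on the four coasters in order of height, one in the middle of each coaster, with the tallest next to the red end block and the lowest at the other end. Keep all four upright and never tip one over.

Things in the scene. Friction and masses are not known exactly. Their poses are not given: they have to be found in the camera images.
- mill_mid (a point): black pepper mill with a dark steel head, the tallest of the four: upright cylinder, 140 mm tall, about 43 mm across (45 at the foot). The point is on its axis, half-way up (70 mm above its foot); z is its axis, up. Its straight head, 93 to 127 mm above the foot, is the place to grip it from above, since a low grip leaves no room above it
- spice_mid (a point): clear spice jar with a green cap and brown label: upright, round, 106 mm tall, about 45 mm across (cap: the top 20 mm). The point is on its axis, half-way up (53 mm above its foot); z is its axis, up. Grip it about 70 mm above its foot or higher
- shaker_mid (a point): blue shaker with a steel cap: upright cylinder, 78 mm tall, 44 mm across (cap 45 mm, its top 7 mm bevelled). The point is on its axis, half-way up (39 mm above its foot); z is its axis, up
- cups_mid (a point): short stack of white paper cups nested into one rigid piece, the lowest of the four: 51 mm tall, 54 mm across at the rims, narrower at the foot. The point is on its axis, half-way up (25 mm above its foot); z is its axis, up. Grip it across the outside, about 34 mm above its foot
- seat_1: the leftmost (greatest y) of four like coasters in a row: rubber coaster with a cork face, 66 mm across, fixed on the wooden board. Its origin is the centre of its underside; things stand on its top, 4 mm above the origin (14 mm above the table). Neighbouring coasters are 105 mm apart; the row runs left to right, turned by up to 0.15 rad
- seat_2: second from the left of four like coasters in a row: rubber coaster with a cork face, 66 mm across, fixed on the wooden board. Its origin is the centre of its underside; things stand on its top, 4 mm above the origin (14 mm above the table). Neighbouring coasters are 105 mm apart; the row runs left to right, turned by up to 0.15 rad
- seat_3: third from the left of four like coasters in a row: rubber coaster with a cork face, 66 mm across, fixed on the wooden board. Its origin is the centre of its underside; things stand on its top, 4 mm above the origin (14 mm above the table). Neighbouring coasters are 105 mm apart; the row runs left to right, turned by up to 0.15 rad
- seat_4: the rightmost (least y) of four like coasters in a row: rubber coaster with a cork face, 66 mm across, fixed on the wooden board. Its origin is the centre of its underside; things stand on its top, 4 mm above the origin (14 mm above the table). Neighbouring coasters are 105 mm apart; the row runs left to right, turned by up to 0.15 rad
- end_red: red block, 70 x 22 x 22 mm, fixed on the board at one end of the row of coasters (a like white block is at the other end); which end is red varies. Its origin is the centre of its underside, 67.5 mm from the middle of the end coaster beside it
Not all that is in view belongs to the job. What is shaped like the part that bears cups_mid but brown or purple is not meant.

How it is judged (in metres and radians):
At the end, for the whole second after the job is handed in: Counting from the red block, the mill, spice jar, shaker and cups stand on the first to fourth coaster, each centre within 14 mm of its coaster's centre, resting on it (no more than 5 mm above), upright within 0.1 rad, released and still (((horizontal distance between end_red and seat_1 below 0.1 m and horizontal distance between mill_mid and seat_1 below 0.014 m and horizontal distance between spice_mid and seat_2 below 0.014 m and horizontal distance between shaker_mid and seat_3 below 0.014 m and horizontal distance between cups_mid and seat_4 below 0.014 m) or (horizontal distance between end_red and seat_4 below 0.1 m and horizontal distance between mill_mid and seat_4 below 0.014 m and horizontal distance between spice_mid and seat_3 below 0.014 m and horizontal distance between shaker_mid and seat_2 below 0.014 m and horizontal distance between cups_mid and seat_1 below 0.014 m)) and height (world z) of mill_mid below 0.089 m and angle between each of mill_mid, spice_mid, shaker_mid, cups_mid's own z axis and vertical below 0.1 rad and linear speed of each of mill, spice, shaker, cups below 0.02 m/s and height (world z) of spice_mid below 0.072 m and height (world z) of shaker_mid below 0.058 m and height (world z) of cups_mid below 0.0445 m); the robot touches nothing.
It fails at once if one of the four things is tipped over (tilted by more than 0.6 rad) (angle between any of mill_mid, spice_mid, shaker_mid, cups_mid's own z axis and vertical above 0.6 rad).
It also fails if it takes over 120 s, if anything falls off the work surface, if the arm or the gripper's body presses on something with over 40 N, if the wrist force passes 120 N, or if a joint passes its speed limit or range.

ROBOT

A 6-joint arm with a two-finger parallel gripper is mounted at the origin on a cart in front of the work surface, level with it; the furniture and walls round the work are solid. World frame = base frame: x ahead of the robot, y to its left, z up, the work surface at z = 0. Lengths are in m, angles in degrees, forces in N, time in s.
With the tool pointing down it reaches from about 0.4 to 0.825 m from the base axis. Payload 7 kg.
Tool frame: the origin (TCP) lies on the centre line of the jaws, within the pads' length; the fingertips stand r.tip_reach ahead of it and the grasp point (between the pads) is the TCP (r.tip_reach is the distance from the TCP to the fingertips, in m); z points along the fingers, y is the line along which they close (so a half turn about z gives the same grasp; the last joint's range is limited). The gripper opens to 88 mm and grips with 3 to 60 N. Pads are 19 mm wide; open, the fingers measure 130 mm over their backs; the gripper's body (78 mm by 193 mm) begins 47 mm behind the grasp point.
Start: joints at [84.402, 20.546, 0.682, 0, -70.136, -16.507], TCP at [0.254, 0.625, 0.246] pointing down, gripper open.
Joint ranges: [-176.03, 176.03], [-82.01, 121.73], [-58.28, 71.71], [-173.87, 95.51], [-174.79, -0.11], [-173.66, 173.66]. Speed limits (degrees/s): [136.94, 136.94, 172.46, 180, 180, 180].

INTERFACE

Orientations are given as [roll, pitch, yaw] about the fixed x, y, z axes, in that order (R = Rz(yaw) Ry(pitch) Rx(roll)).
In Python, from plant import sensors, cams, r gives the robot as it stands.
- The arm moves only by the tool drive_tool, never from a script. Its argument "rows" is a list of rows, each an object of numbers: "fingers": the gripper's target within -1 to 1 (fully open at 1, half-way at 0, shut at -1); "x", "y", "z": the shift along the tool's x, y, z in m; "spin": the turn about the tool's z in rad. A call has 1 to 10 rows; each row is the pose to reach, as a shift and turn from the pose commanded when the call began, along the tool's axes at that moment; what a row does not reach only later rows make up. A row lasts 1/8 s, in which the tool goes at most 62.5 mm and 10.7 degrees, less where a joint would pass 70% of its speed; a pose out of reach is approached as far as the arm can. A call with a gripper value outside its range is refused whole. The fingers move at their own pace and stop on an object; "newtons" is the grip in N (left out, the last holds). Time passes only in rows, so rows that repeat a pose let the fingers close. It gives the time, the measured TCP pose, the force, the opening and the grip force at its end, in the units of the state.
- sensors.get_state(): the state, without advancing time (a new reading comes with each control period).
- cams.capture(name): name is "scene" or "top"; returns a dict with "pixels" (420x560x3 uint8, red, green, blue), "intrinsics" (3x3 intrinsics, pixels), "eye" and "orientation" of the camera in the world. Camera axes: x right, y up, looking along -z (the intrinsics and any distortion apply to the point x, -y, -z); pixel columns grow to the right and rows downward; lengths in m; the calibration is good to about 2 mm. A picture is of the moment at which its call begins. There is no depth.
- r.close_job(): hands the job in; it is judged then, once.
The state is a dict: "time_s": time; "joints": joint angles; "qd": joint speeds; "joint_torque": joint torques, N m; "tcp_pos": TCP position; "eef_rot": TCP orientation; "contact_force": force on the tool from outside, world axes, zero at the start; "moment": the same for the moment, N m; "gripper_width": finger opening in m; "gripper_force": force on a finger pad.
Only numpy, scipy, OpenCV 4.12 (cv2) and the standard library are available. Lean on these libraries where they do the work, as an engineer would, in place of code of your own. Each camera call takes 0.05 s, during which the arm holds its last target. There are 200 camera calls.

## Working session

There is one attempt and no reset: what is moved stays moved. The work goes in short steps, Python scripts to look and compute and a tool call to move; the robot and the scene stay as the last step left them, time stands still between calls to the robot, and variables do not carry over. Pictures are saved under pics/ and viewed, at most 14 in all, crops included, and the job is handed in when it is done.

Besides the shell and the picture viewer there is one more tool, called as name(argument=value, ...) on one line, values as JSON. drive_tool: Moves the arm, as the interface text tells. Its arguments: {"type":"object","properties":{"rows":{"type":"array"},"newtons":{"type":"number"}},"required":["rows"]}

```bash
mkdir -p pics; cat > h.py <<'E'
import numpy as np,cv2
from plant import sensors,cams,r
def snap(n,f):
    c=cams.capture(n);cv2.imwrite('pics/'+f,c['pixels'][:,:,::-1]);return c
E
python3 - <<'E'
from h import *
for n in('scene','top'):
    c=snap(n,n+'1.png');print(n,{k:v for k,v in c.items() if k!='pixels'})
print(sensors.get_state(),r.tip_reach)
E
```

```text
scene {'intrinsics': array([[384.19819413,   0.        , 280.94234034],
       [  0.        , 384.19819413, 203.51845197],
       [  0.        ,   0.        ,   1.        ]]), 'eye': array([ 0.14510488, -0.38217909,  0.70974779]), 'orientation': array([ 39.53699568,   0.17935507, -45.46614777])}
top {'intrinsics': array([[424.68902168,   0.        , 280.6578787 ],
       [  0.        , 424.68902168, 207.98809321],
       [  0.        ,   0.        ,   1.        ]]), 'eye': array([0.39157107, 0.00477779, 0.96523974]), 'orientation': array([  8.06272512,   1.92462386, -91.20037099])}
{'time_s': 0.1, 'joints': array([ 8.43994832e+01,  2.05871789e+01,  6.40198298e-01, -1.61274149e-02,
       -7.01347182e+01, -1.65071293e+01]), 'qd': array([-0.11756699, -0.00678497,  0.12400443,  0.00880214, -0.00453367,
       -0.03493781]), 'joint_torque': array([-7.59246705e-04, -5.84166920e+01,  2.93751025e+01,  7.01555058e+00,
        1.01212136e-02, -5.85136172e-05]), 'tcp_pos': array([0.25391223, 0.62500325, 0.24473205]), 'eef_rot': array([ 1.79917360e+02, -8.67857772e-03, -2.21131309e+01]), 'contact_force': array([-0.96042749,  0.74601906,  0.82527486]), 'moment': array([-0.02683692, -0.05420069, -0.02000333]), 'gripper_force': 0.0, 'gripper_width': 0.08752766057903116} 0.019
```

View pics/scene1.png

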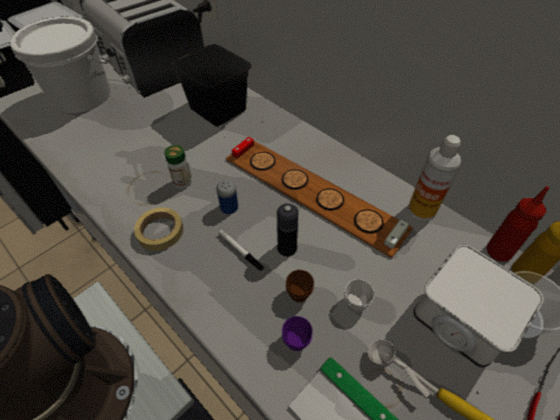

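View pics/top1.png

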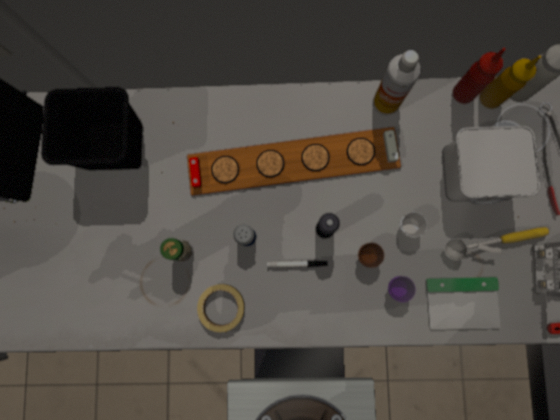

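The scene picture shows the red block at (243,147), so it's at the left end. The mill is at (288,230), the spice jar at (178,165), the shaker at (228,197) and the white cups at (359,295). In the top view the coasters run from (225,170) to (361,152), so the mill goes on seat_1 and the cups on seat_4.

```bash
cat >> h.py <<'E'
from scipy.spatial.transform import Rotation as R
def rot(c): return R.from_euler('xyz',c['orientation'],degrees=True).as_matrix()
def ray(c,uv,z):
    K=c['intrinsics'];d=rot(c)@[(uv[0]-K[0,2])/K[0,0],-(uv[1]-K[1,2])/K[1,1],-1]
    return c['eye']+d*(z-c['eye'][2])/d[2]
def proj(c,p):
    q=(np.asarray(p)-c['eye'])@rot(c);K=c['intrinsics']
    return np.c_[K[0,2]-K[0,0]*q[...,0]/q[...,2],K[1,2]+K[1,1]*q[...,1]/q[...,2]]
def circ(c,img,x,y,z,rad,s,o):
    a=np.linspace(0,2*np.pi,40);P=np.c_[x+rad*np.cos(a),y+rad*np.sin(a),a*0+z]
    cv2.polylines(img,[np.int32((proj(c,P)-o)*s*8)],True,(255,255,0),1,cv2.LINE_AA,3)
H=dict(mill=(.14,.019,.0225),spice=(.106,.0225,.0225),shaker=(.078,.0155,.022),cups=(.051,.027,.02))
E
python3 - <<'E'
from h import *
t=cams.capture('top');s=cams.capture('scene')
im=t['pixels'];hsv=cv2.cvtColor(im,cv2.COLOR_RGB2HSV)
# coasters: cork blobs
seats=[]
for c,g in((t,[(225,170),(270,163),(316,157),(361,152)]),(s,[(262,161),(295,179),(330,199),(368,221)])):
    for u in g:
        m=np.zeros((420,560),np.uint8);cv2.circle(m,u,17 if c is t else 14,1,-1)
        m&=(c['pixels'].max(2)>(110 if c is t else 125)).astype(np.uint8)
        _,L,st,ce=cv2.connectedComponentsWithStats(m);k=1+st[1:,4].argmax()
        e=cv2.minEnclosingCircle(np.argwhere(L==k)[:,::-1].astype(np.float32))
        print(u,ce[k].round(1),e[0],e[1],ray(c,ce[k],.014).round(4))
pt=dict(mill=(329,221),spice=(172,248),shaker=(244,234),cups=(412,225));ps=dict(mill=(288,210),spice=(175,153),shaker=(227,187),cups=(359,291))
for k in pt: print(k,ray(t,pt[k],H[k][0]).round(4),ray(s,ps[k],H[k][0]).round(4))
def big(c,x0,y0,w,h,S,f,g):
    img=cv2.resize(c['pixels'][y0:y0+h,x0:x0+w,::-1],None,fx=S,fy=S,interpolation=cv2.INTER_CUBIC)
    img=cv2.convertScaleAbs(img,alpha=1.5,beta=10)
    for k in pt:
        x,y,_=ray(t,pt[k],H[k][0]);circ(c,img,x,y,H[k][0],H[k][1],S,(x0-.0,y0));circ(c,img,x,y,0,H[k][2],S,(x0,y0))
    cv2.imwrite('pics/'+f,img)
big(t,140,130,300,160,2.6,'topbig.png',0)
big(s,120,120,290,220,2.6,'scbig.png',0)
E
```

```text
(225, 170) [224.7 168.5] (224.5774383544922, 168.3148193359375) 11.699539184570312 [0.6222 0.161  0.014 ]
(270, 163) [269.7 162.5] (269.67926025390625, 162.73585510253906) 11.807622909545898 [0.6333 0.0569 0.014 ]
(316, 157) [314.9 156.5] (314.7822265625, 156.66375732421875) 11.801018714904785 [ 0.6445 -0.0473  0.014 ]
(361, 152) [360.5 150.5] (360.43902587890625, 150.92987060546875) 11.80838394165039 [ 0.6554 -0.1521  0.014 ]
(262, 161) [262.5 159.9] (262.5, 160.5) 9.823541641235352 [0.624  0.1592 0.014 ]
(295, 179) [294.8 178.1] (295.0, 178.5) 10.30786418914795 [0.6353 0.055  0.014 ]
(330, 199) [330.1 198.1] (330.0, 198.5) 11.280613899230957 [ 0.6465 -0.0496  0.014 ]
(368, 221) [368.7 219.9] (369.08489990234375, 219.29244995117188) 11.887086868286133 [ 0.6577 -0.1538  0.014 ]
mill [ 0.4811 -0.0636  0.14  ] [ 0.4771 -0.0718  0.14  ]
spice [0.4374 0.254  0.106 ] [0.4363 0.2471 0.106 ]
shaker [0.4648 0.1101 0.078 ] [0.4657 0.1034 0.078 ]
cups [ 0.4778 -0.2477  0.051 ] [ 0.4822 -0.2525  0.051 ]
```

View pics/topbig.png

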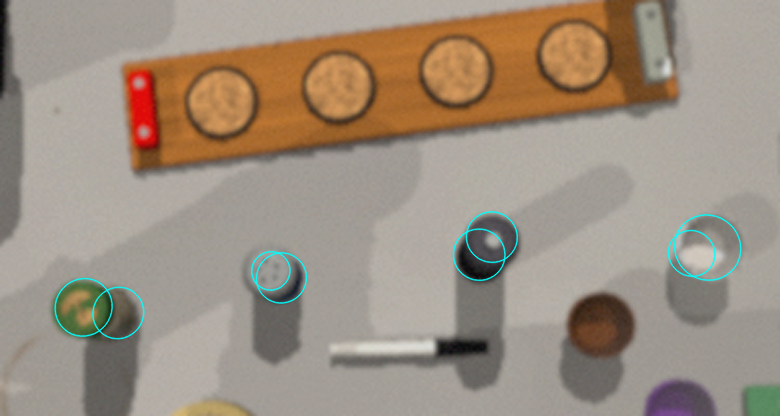

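View pics/scbig.png

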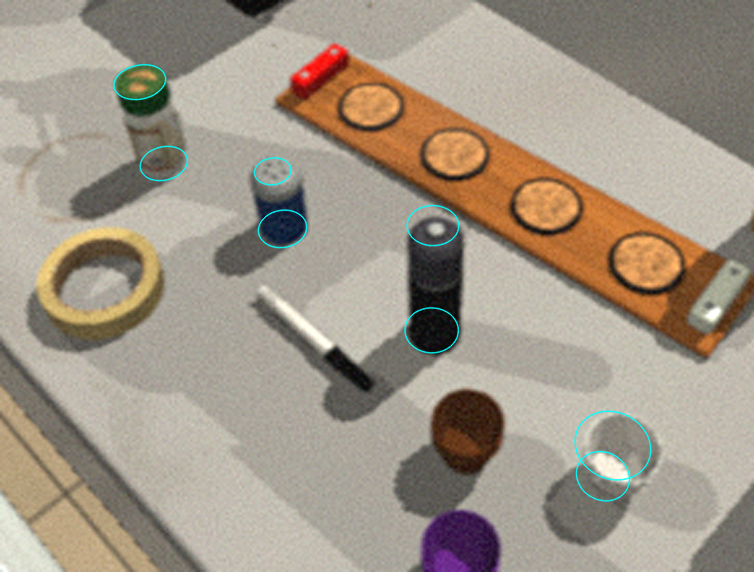

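The overlay circles fit all four objects to within a few mm, and the two cameras agree to 5 mm or better, so I'm using averaged positions. The cups go first, gripped on a diagonal so the gripper stays clear of the bottle and the end block.

```bash
cat > go.py <<'E'
import sys,numpy as np
from plant import sensors
# usage: go.py x,y,z,yaw ...   -> shift in tool axes, spin
s=sensors.get_state();p=s['tcp_pos'];y=np.radians(s['eef_rot'][2])
M=np.array([[np.cos(y),np.sin(y),0],[np.sin(y),-np.cos(y),0],[0,0,-1]])
print('t',s['time_s'],'tcp',p.round(4),s['eef_rot'].round(1))
for a in sys.argv[1:]:
    v=np.array(eval(a));print(a,(M@(v[:3]-p)).round(3),'spin',round(-(np.radians(v[3])-y),3))
E
python3 go.py .45,.25,.246,-45 .48,-.25,.246,-45
python3 - <<'E'
from h import *
print(ray(cams.capture('top'),(383,110),0),ray(cams.capture('scene'),(424,215),0))
E
```

```text
t 0.2 tcp [0.2539 0.6252 0.245 ] [179.9  -0.  -22.1]
.45,.25,.246,-45 [ 0.323  0.274 -0.001] spin 0.4
.48,-.25,.246,-45 [ 0.539  0.726 -0.001] spin 0.4
[ 0.75579872 -0.21156487  0.        ] [ 0.76997117 -0.23274623  0.        ]
```

drive_tool(rows=[{"x": 0.323, "y": 0.274, "z": 0, "spin": 0.4, "fingers": 1}, {"x": 0.323, "y": 0.274, "z": 0, "spin": 0.4, "fingers": 1}, {"x": 0.323, "y": 0.274, "z": 0, "spin": 0.4, "fingers": 1}, {"x": 0.323, "y": 0.274, "z": 0, "spin": 0.4, "fingers": 1}, {"x": 0.323, "y": 0.274, "z": 0, "spin": 0.4, "fingers": 1}, {"x": 0.323, "y": 0.274, "z": 0, "spin": 0.4, "fingers": 1}, {"x": 0.323, "y": 0.274, "z": 0, "spin": 0.4, "fingers": 1}, {"x": 0.323, "y": 0.274, "z": 0, "spin": 0.4, "fingers": 1}], newtons=15)

```text
time_s: 1.3
tcp_pos: [0.451, 0.2473, 0.2458]
eef_rot: [-180.0, -0.0, -45.2]
contact_force: [-1.0, 0.6, -0.7]
gripper_width: 0.0877
gripper_force: 0.0
```

```bash
python3 go.py .48,-.25,.246,-45 .48,-.25,.15,-45
```

```text
t 1.3 tcp [0.451  0.2473 0.2458] [-180.    -0.   -45.2]
.48,-.25,.246,-45 [ 0.374  0.33  -0.   ] spin -0.004
.48,-.25,.15,-45 [0.374 0.33  0.096] spin -0.004
```

drive_tool(rows=[{"x": 0.374, "y": 0.33, "z": 0, "fingers": 1}, {"x": 0.374, "y": 0.33, "z": 0, "fingers": 1}, {"x": 0.374, "y": 0.33, "z": 0, "fingers": 1}, {"x": 0.374, "y": 0.33, "z": 0, "fingers": 1}, {"x": 0.374, "y": 0.33, "z": 0, "fingers": 1}, {"x": 0.374, "y": 0.33, "z": 0, "fingers": 1}, {"x": 0.374, "y": 0.33, "z": 0, "fingers": 1}, {"x": 0.374, "y": 0.33, "z": 0, "fingers": 1}, {"x": 0.374, "y": 0.33, "z": 0.096, "fingers": 1}, {"x": 0.374, "y": 0.33, "z": 0.096, "fingers": 1}])

```text
invalid input
```

```bash
python3 go.py .48,-.25,.034,-45; python3 -c "
from h import *
c=cams.capture('scene')
img=cv2.resize(c['pixels'][200:380,250:490,::-1],None,fx=3,fy=3,interpolation=cv2.INTER_CUBIC)
img=cv2.convertScaleAbs(img,alpha=1.5,beta=10)
circ(c,img,.480,-.250,.051,.027,3,(250,200))
cv2.imwrite('pics/c1.png',img)"
```

```text
t 1.3 tcp [0.451  0.2473 0.2458] [-180.    -0.   -45.2]
.48,-.25,.034,-45 [0.374 0.33  0.212] spin -0.004
```

View pics/c1.png

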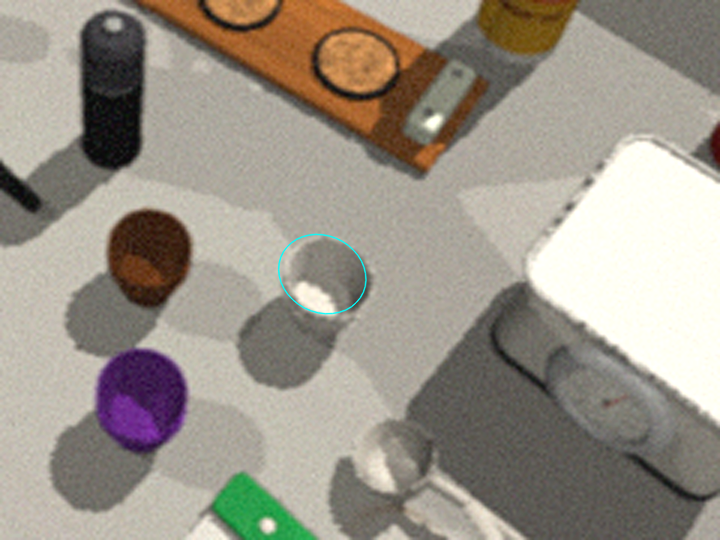

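The overlay sits on the cup rim at (323,275), good to about 2 mm. The move was refused, so I'm resending it with every field filled in.

drive_tool(rows=[{"x": 0.374, "y": 0.33, "z": 0, "spin": 0, "fingers": 1}, {"x": 0.374, "y": 0.33, "z": 0, "spin": 0, "fingers": 1}, {"x": 0.374, "y": 0.33, "z": 0, "spin": 0, "fingers": 1}, {"x": 0.374, "y": 0.33, "z": 0, "spin": 0, "fingers": 1}, {"x": 0.374, "y": 0.33, "z": 0, "spin": 0, "fingers": 1}, {"x": 0.374, "y": 0.33, "z": 0, "spin": 0, "fingers": 1}, {"x": 0.374, "y": 0.33, "z": 0, "spin": 0, "fingers": 1}, {"x": 0.374, "y": 0.33, "z": 0, "spin": 0, "fingers": 1}, {"x": 0.374, "y": 0.33, "z": 0.096, "spin": 0, "fingers": 1}, {"x": 0.374, "y": 0.33, "z": 0.096, "spin": 0, "fingers": 1}], newtons=15)

```text
time_s: 2.6
tcp_pos: [0.4802, -0.2477, 0.1468]
eef_rot: [179.9, 0.1, -45.1]
contact_force: [-0.2, -0.1, 0.9]
gripper_width: 0.0878
gripper_force: 0.0
```

```bash
python3 go.py .48,-.251,.034,-45
```

```text
t 2.6 tcp [ 0.4802 -0.2477  0.1468] [ 1.799e+02  1.000e-01 -4.510e+01]
.48,-.251,.034,-45 [0.002 0.002 0.113] spin -0.002
```

drive_tool(rows=[{"x": 0.002, "y": 0.002, "z": 0.05, "spin": 0, "fingers": 1}, {"x": 0.002, "y": 0.002, "z": 0.09, "spin": 0, "fingers": 1}, {"x": 0.002, "y": 0.002, "z": 0.115, "spin": 0, "fingers": 1}, {"x": 0.002, "y": 0.002, "z": 0.115, "spin": 0, "fingers": 1}, {"x": 0.002, "y": 0.002, "z": 0.115, "spin": 0, "fingers": -1}, {"x": 0.002, "y": 0.002, "z": 0.115, "spin": 0, "fingers": -1}, {"x": 0.002, "y": 0.002, "z": 0.115, "spin": 0, "fingers": -1}, {"x": 0.002, "y": 0.002, "z": 0.115, "spin": 0, "fingers": -1}, {"x": 0.002, "y": 0.002, "z": 0.115, "spin": 0, "fingers": -1}], newtons=15)

```text
time_s: 3.72
tcp_pos: [0.4814, -0.2508, 0.0352]
eef_rot: [-180.0, -0.0, -45.0]
contact_force: [-0.3, 1.7, 5.4]
gripper_width: 0.0522
gripper_force: 15.0
```

```bash
python3 go.py .48,-.25,.12,-45 .6565,-.153,.12,-45 .6565,-.153,.05,-45
```

```text
t 3.725 tcp [ 0.4814 -0.2508  0.0352] [-180.   -0.  -45.]
.48,-.25,.12,-45 [-0.002  0.    -0.085] spin -0.0
.6565,-.153,.12,-45 [ 0.055 -0.193 -0.085] spin -0.0
.6565,-.153,.05,-45 [ 0.055 -0.193 -0.015] spin -0.0
```

drive_tool(rows=[{"x": 0, "y": 0, "z": -0.05, "spin": 0, "fingers": -1}, {"x": 0, "y": 0, "z": -0.085, "spin": 0, "fingers": -1}, {"x": 0.015, "y": -0.05, "z": -0.085, "spin": 0, "fingers": -1}, {"x": 0.03, "y": -0.1, "z": -0.085, "spin": 0, "fingers": -1}, {"x": 0.045, "y": -0.15, "z": -0.085, "spin": 0, "fingers": -1}, {"x": 0.055, "y": -0.193, "z": -0.085, "spin": 0, "fingers": -1}, {"x": 0.055, "y": -0.193, "z": -0.085, "spin": 0, "fingers": -1}, {"x": 0.055, "y": -0.193, "z": -0.045, "spin": 0, "fingers": -1}, {"x": 0.055, "y": -0.193, "z": -0.022, "spin": 0, "fingers": -1}, {"x": 0.055, "y": -0.193, "z": -0.022, "spin": 0, "fingers": -1}], newtons=15)

```text
time_s: 4.97
tcp_pos: [0.6543, -0.1535, 0.0544]
eef_rot: [179.8, 0.2, -45.1]
contact_force: [-0.0, -0.1, 0.1]
gripper_width: 0.0521
gripper_force: 15.0
```

```bash
python3 go.py .6565,-.153,.049,-45; python3 -c "
from h import *
out=[]
for n,o in(('scene',(300,150)),('top',(300,110))):
    c=cams.capture(n);x,y=o
    img=cv2.resize(c['pixels'][y:y+130,x:x+130,::-1],None,fx=3,fy=3,interpolation=cv2.INTER_CUBIC)
    img=cv2.convertScaleAbs(img,alpha=1.5,beta=10)
    circ(c,img,.6565,-.153,.014,.033,3,o);circ(c,img,.6565,-.153,.071,.027,3,o);out.append(img)
cv2.imwrite('pics/c2.png',np.hstack(out))"
```

```text
t 4.975 tcp [ 0.6543 -0.1535  0.0544] [179.8   0.2 -45.1]
.6565,-.153,.049,-45 [ 0.001 -0.002  0.005] spin -0.001
```

View pics/c2.png

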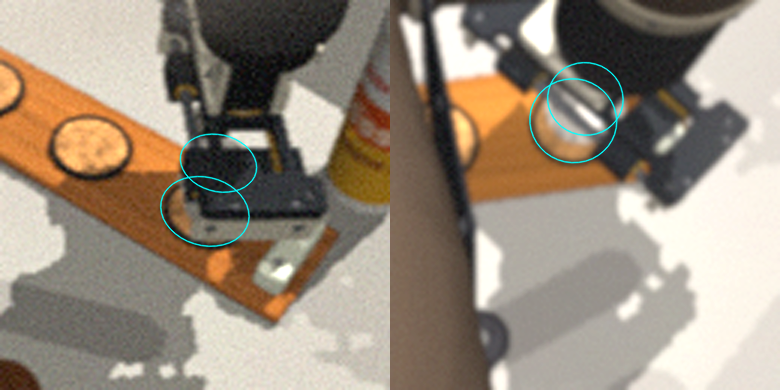

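The cups are held over seat_4: its outline is at (205,212) in the left crop, and the cups cover it in the right one. Now I lower, let go and lift.

drive_tool(rows=[{"x": 0.0, "y": -0.001, "z": 0.005, "spin": 0, "fingers": -1}, {"x": 0.0, "y": -0.001, "z": 0.007, "spin": 0, "fingers": -1}, {"x": 0.0, "y": -0.001, "z": 0.007, "spin": 0, "fingers": -1}, {"x": 0.0, "y": -0.001, "z": 0.007, "spin": 0, "fingers": 0.6}, {"x": 0.0, "y": -0.001, "z": 0.007, "spin": 0, "fingers": 0.6}, {"x": 0.0, "y": -0.001, "z": 0.007, "spin": 0, "fingers": 0.6}, {"x": 0.0, "y": -0.001, "z": -0.03, "spin": 0, "fingers": 0.6}, {"x": 0.0, "y": -0.001, "z": -0.09, "spin": 0, "fingers": 0.6}, {"x": 0.0, "y": -0.001, "z": -0.14, "spin": 0, "fingers": 1}, {"x": 0.0, "y": -0.001, "z": -0.14, "spin": 0, "fingers": 1}], newtons=15)

```text
time_s: 6.32
tcp_pos: [0.6597, -0.1528, 0.2022]
eef_rot: [-179.7, -0.4, -45.0]
contact_force: [-0.1, -0.5, 0.1]
gripper_width: 0.084
gripper_force: 0.0
```

```bash
python3 go.py .465,.107,.19,-84 .465,.107,.13,-84
```

```text
t 6.325 tcp [ 0.6597 -0.1528  0.2022] [-179.7   -0.4  -45. ]
.465,.107,.19,-84 [-0.321 -0.046  0.012] spin 0.681
.465,.107,.13,-84 [-0.321 -0.046  0.072] spin 0.681
```

drive_tool(rows=[{"x": -0.321, "y": -0.046, "z": 0.0, "spin": 0.681, "fingers": 1}, {"x": -0.321, "y": -0.046, "z": 0.0, "spin": 0.681, "fingers": 1}, {"x": -0.321, "y": -0.046, "z": 0.0, "spin": 0.681, "fingers": 1}, {"x": -0.321, "y": -0.046, "z": 0.0, "spin": 0.681, "fingers": 1}, {"x": -0.321, "y": -0.046, "z": 0.0, "spin": 0.681, "fingers": 1}, {"x": -0.321, "y": -0.046, "z": 0.0, "spin": 0.681, "fingers": 1}, {"x": -0.321, "y": -0.046, "z": 0.03, "spin": 0.681, "fingers": 1}, {"x": -0.321, "y": -0.046, "z": 0.072, "spin": 0.681, "fingers": 1}, {"x": -0.321, "y": -0.046, "z": 0.072, "spin": 0.681, "fingers": 1}], newtons=15)

```text
time_s: 7.45
tcp_pos: [0.4606, 0.1059, 0.1221]
eef_rot: [179.7, -0.2, -84.1]
contact_force: [-0.3, -0.7, 1.1]
gripper_width: 0.0877
gripper_force: 0.0
```

```bash
python3 go.py .465,.107,.055,-84; python3 -c "
from h import *
out=[]
for n,o in(('scene',(170,140)),('scene',(300,150))):
    c=cams.capture(n);x,y=o
    img=cv2.resize(c['pixels'][y:y+130,x:x+130,::-1],None,fx=3,fy=3,interpolation=cv2.INTER_CUBIC)
    img=cv2.convertScaleAbs(img,alpha=1.5,beta=10)
    circ(c,img,.6565,-.153,.014,.033,3,o);circ(c,img,.6565,-.153,.065,.027,3,o);circ(c,img,.465,.107,0,.022,3,o);circ(c,img,.465,.107,.078,.0155,3,o);out.append(img)
cv2.imwrite('pics/c3.png',np.hstack(out))"
```

```text
t 7.45 tcp [0.4606 0.1059 0.1221] [179.7  -0.2 -84.1]
.465,.107,.055,-84 [-0.001 -0.004  0.067] spin -0.001
```

View pics/c3.png

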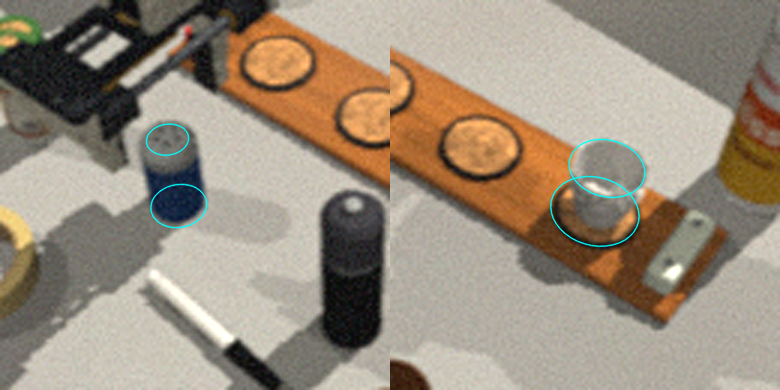

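Cups are centred on seat_4 (595,210). The shaker cap at (171,140) matches the prediction to about 2 mm. Next I grip the shaker.

drive_tool(rows=[{"x": 0.0, "y": -0.004, "z": 0.0, "spin": 0, "fingers": 1}, {"x": 0.0, "y": -0.004, "z": 0.04, "spin": 0, "fingers": 1}, {"x": 0.0, "y": -0.004, "z": 0.07, "spin": 0, "fingers": 1}, {"x": 0.0, "y": -0.004, "z": 0.07, "spin": 0, "fingers": 1}, {"x": 0.0, "y": -0.004, "z": 0.07, "spin": 0, "fingers": -1}, {"x": 0.0, "y": -0.004, "z": 0.07, "spin": 0, "fingers": -1}, {"x": 0.0, "y": -0.004, "z": 0.07, "spin": 0, "fingers": -1}, {"x": 0.0, "y": -0.004, "z": 0.07, "spin": 0, "fingers": -1}, {"x": 0.0, "y": -0.004, "z": 0.07, "spin": 0, "fingers": -1}], newtons=20)

```text
time_s: 8.68
tcp_pos: [0.4668, 0.1076, 0.0548]
eef_rot: [-180.0, 0.0, -84.0]
contact_force: [-2.2, 0.0, 4.3]
gripper_width: 0.0443
gripper_force: 20.0
```

```bash
python3 go.py .645,-.048,.16,-84
```

```text
t 8.675 tcp [0.4668 0.1076 0.0548] [-180.    0.  -84.]
.645,-.048,.16,-84 [ 0.173 -0.161 -0.105] spin -0.001
```

drive_tool(rows=[{"x": 0, "y": 0, "z": -0.05, "spin": 0, "fingers": -1}, {"x": 0, "y": 0, "z": -0.095, "spin": 0, "fingers": -1}, {"x": 0.045, "y": -0.04, "z": -0.1, "spin": 0, "fingers": -1}, {"x": 0.085, "y": -0.08, "z": -0.1, "spin": 0, "fingers": -1}, {"x": 0.13, "y": -0.12, "z": -0.1, "spin": 0, "fingers": -1}, {"x": 0.173, "y": -0.161, "z": -0.1, "spin": 0, "fingers": -1}, {"x": 0.173, "y": -0.161, "z": -0.1, "spin": 0, "fingers": -1}, {"x": 0.173, "y": -0.161, "z": -0.06, "spin": 0, "fingers": -1}, {"x": 0.173, "y": -0.161, "z": -0.024, "spin": 0, "fingers": -1}, {"x": 0.173, "y": -0.161, "z": -0.024, "spin": 0, "fingers": -1}], newtons=20)

```text
time_s: 9.93
tcp_pos: [0.642, -0.0478, 0.0754]
eef_rot: [179.6, -0.0, -84.1]
contact_force: [-0.2, 1.1, -1.5]
gripper_width: 0.044
gripper_force: 20.0
```

```bash
python3 go.py .6455,-.048,.069,-84
```

```text
t 9.925 tcp [ 0.642  -0.0478  0.0754] [179.6  -0.  -84.1]
.6455,-.048,.069,-84 [ 0.001 -0.004  0.006] spin -0.001
```

drive_tool(rows=[{"x": 0.0, "y": -0.001, "z": 0.005, "spin": 0, "fingers": -1}, {"x": 0.0, "y": -0.001, "z": 0.009, "spin": 0, "fingers": -1}, {"x": 0.0, "y": -0.001, "z": 0.009, "spin": 0, "fingers": -1}, {"x": 0.0, "y": -0.001, "z": 0.009, "spin": 0, "fingers": 0.7}, {"x": 0.0, "y": -0.001, "z": 0.009, "spin": 0, "fingers": 0.7}, {"x": 0.0, "y": -0.001, "z": 0.009, "spin": 0, "fingers": 0.7}, {"x": 0.0, "y": -0.001, "z": -0.03, "spin": 0, "fingers": 0.7}, {"x": 0.0, "y": -0.001, "z": -0.09, "spin": 0, "fingers": 0.7}, {"x": 0.0, "y": -0.001, "z": -0.12, "spin": 0, "fingers": 1}, {"x": 0.0, "y": -0.001, "z": -0.12, "spin": 0, "fingers": 1}], newtons=20)

```text
time_s: 11.18
tcp_pos: [0.6475, -0.0476, 0.2022]
eef_rot: [-179.6, 0.0, -84.0]
contact_force: [1.1, 0.8, -0.9]
gripper_width: 0.0862
gripper_force: 0.0
```

```bash
python3 go.py .437,.250,.2,-84 .437,.250,.15,-84
```

```text
t 11.175 tcp [ 0.6475 -0.0476  0.2022] [-179.6    0.   -84. ]
.437,.250,.2,-84 [-0.318  0.178  0.002] spin -0.0
.437,.250,.15,-84 [-0.318  0.178  0.052] spin -0.0
```

drive_tool(rows=[{"x": -0.318, "y": 0.176, "z": 0.0, "spin": 0, "fingers": 1}, {"x": -0.318, "y": 0.176, "z": 0.0, "spin": 0, "fingers": 1}, {"x": -0.318, "y": 0.176, "z": 0.0, "spin": 0, "fingers": 1}, {"x": -0.318, "y": 0.176, "z": 0.0, "spin": 0, "fingers": 1}, {"x": -0.318, "y": 0.176, "z": 0.0, "spin": 0, "fingers": 1}, {"x": -0.318, "y": 0.176, "z": 0.0, "spin": 0, "fingers": 1}, {"x": -0.318, "y": 0.176, "z": 0.02, "spin": 0, "fingers": 1}, {"x": -0.318, "y": 0.176, "z": 0.05, "spin": 0, "fingers": 1}, {"x": -0.318, "y": 0.176, "z": 0.05, "spin": 0, "fingers": 1}], newtons=20)

```text
time_s: 12.3
tcp_pos: [0.4363, 0.249, 0.1462]
eef_rot: [179.8, -0.2, -84.0]
contact_force: [0.3, 0.2, -0.2]
gripper_width: 0.0878
gripper_force: 0.0
```

```bash
python3 go.py .437,.250,.078,-84; python3 -c "
from h import *
out=[]
for n,o in(('scene',(120,110)),('scene',(270,130))):
    c=cams.capture(n);x,y=o
    img=cv2.resize(c['pixels'][y:y+130,x:x+130,::-1],None,fx=3,fy=3,interpolation=cv2.INTER_CUBIC)
    img=cv2.convertScaleAbs(img,alpha=1.5,beta=10)
    circ(c,img,.6455,-.0485,.014,.022,3,o);circ(c,img,.6455,-.0485,.092,.0155,3,o);circ(c,img,.437,.25,0,.022,3,o);circ(c,img,.437,.25,.106,.0225,3,o);out.append(img)
cv2.imwrite('pics/c4.png',np.hstack(out))"
```

```text
t 12.3 tcp [0.4363 0.249  0.1462] [179.8  -0.2 -84. ]
.437,.250,.078,-84 [-0.001 -0.001  0.068] spin -0.001
```

View pics/c4.png

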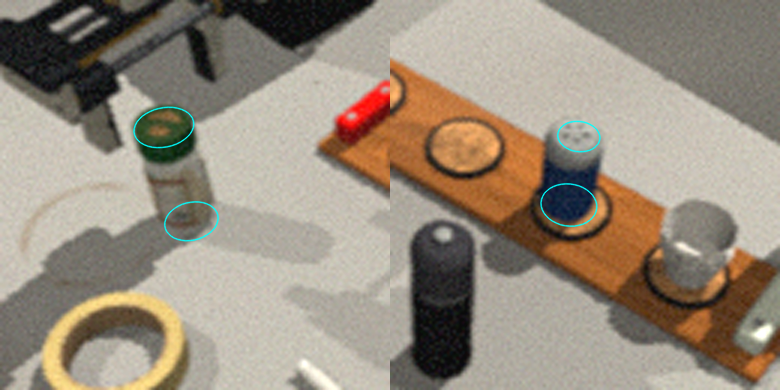

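The shaker stands on seat_3 (570,205) within a few mm, and the spice jar cap (165,128) is where I predicted. Now the spice jar grip.

drive_tool(rows=[{"x": 0.0, "y": -0.001, "z": 0.03, "spin": 0, "fingers": 1}, {"x": 0.0, "y": -0.001, "z": 0.055, "spin": 0, "fingers": 1}, {"x": 0.0, "y": -0.001, "z": 0.07, "spin": 0, "fingers": 1}, {"x": 0.0, "y": -0.001, "z": 0.07, "spin": 0, "fingers": 1}, {"x": 0.0, "y": -0.001, "z": 0.07, "spin": 0, "fingers": -1}, {"x": 0.0, "y": -0.001, "z": 0.07, "spin": 0, "fingers": -1}, {"x": 0.0, "y": -0.001, "z": 0.07, "spin": 0, "fingers": -1}, {"x": 0.0, "y": -0.001, "z": 0.07, "spin": 0, "fingers": -1}, {"x": 0.0, "y": -0.001, "z": 0.07, "spin": 0, "fingers": -1}], newtons=20)

```text
time_s: 13.52
tcp_pos: [0.4388, 0.2504, 0.0787]
eef_rot: [-180.0, 0.0, -84.0]
contact_force: [-1.1, 1.4, 1.6]
gripper_width: 0.0446
gripper_force: 19.7
```

```bash
python3 go.py .634,.056,.19,-84
```

```text
t 13.525 tcp [0.4388 0.2504 0.0787] [-180.    0.  -84.]
.634,.056,.19,-84 [ 0.214 -0.174 -0.111] spin -0.001
```

drive_tool(rows=[{"x": 0, "y": 0, "z": -0.05, "spin": 0, "fingers": -1}, {"x": 0, "y": 0, "z": -0.095, "spin": 0, "fingers": -1}, {"x": 0.055, "y": -0.045, "z": -0.1, "spin": 0, "fingers": -1}, {"x": 0.105, "y": -0.085, "z": -0.1, "spin": 0, "fingers": -1}, {"x": 0.16, "y": -0.13, "z": -0.1, "spin": 0, "fingers": -1}, {"x": 0.214, "y": -0.174, "z": -0.1, "spin": 0, "fingers": -1}, {"x": 0.214, "y": -0.174, "z": -0.1, "spin": 0, "fingers": -1}, {"x": 0.214, "y": -0.174, "z": -0.06, "spin": 0, "fingers": -1}, {"x": 0.214, "y": -0.174, "z": -0.024, "spin": 0, "fingers": -1}, {"x": 0.214, "y": -0.174, "z": -0.024, "spin": 0, "fingers": -1}], newtons=20)

```text
time_s: 14.78
tcp_pos: [0.6318, 0.0547, 0.0993]
eef_rot: [179.6, -0.1, -84.1]
contact_force: [-0.7, 0.3, -0.5]
gripper_width: 0.0452
gripper_force: 19.7
```

```bash
python3 go.py .634,.056,.093,-84
```

```text
t 14.775 tcp [0.6318 0.0547 0.0993] [ 1.796e+02 -1.000e-01 -8.410e+01]
.634,.056,.093,-84 [-0.001 -0.002  0.006] spin -0.002
```

drive_tool(rows=[{"x": -0.001, "y": 0, "z": 0.005, "spin": 0, "fingers": -1}, {"x": -0.001, "y": 0, "z": 0.009, "spin": 0, "fingers": -1}, {"x": -0.001, "y": 0, "z": 0.009, "spin": 0, "fingers": -1}, {"x": -0.001, "y": 0, "z": 0.009, "spin": 0, "fingers": 0.7}, {"x": -0.001, "y": 0, "z": 0.009, "spin": 0, "fingers": 0.7}, {"x": -0.001, "y": 0, "z": 0.009, "spin": 0, "fingers": 0.7}, {"x": -0.001, "y": 0, "z": -0.03, "spin": 0, "fingers": 0.7}, {"x": -0.001, "y": 0, "z": -0.09, "spin": 0, "fingers": 0.7}, {"x": -0.001, "y": 0, "z": -0.12, "spin": 0, "fingers": 1}, {"x": -0.001, "y": 0, "z": -0.12, "spin": 0, "fingers": 1}], newtons=20)

```text
time_s: 16.02
tcp_pos: [0.6355, 0.057, 0.2261]
eef_rot: [-179.7, 0.1, -84.0]
contact_force: [-0.5, -0.5, 0.4]
gripper_width: 0.0858
gripper_force: 0.0
```

```bash
python3 go.py .48,-.066,.22,-84 .48,-.066,.19,-84
```

```text
t 16.025 tcp [0.6355 0.057  0.2261] [-1.797e+02  1.000e-01 -8.400e+01]
.48,-.066,.22,-84 [0.106 0.167 0.006] spin -0.0
.48,-.066,.19,-84 [0.106 0.167 0.036] spin -0.0
```

drive_tool(rows=[{"x": 0.106, "y": 0.165, "z": 0, "spin": 0, "fingers": 1}, {"x": 0.106, "y": 0.165, "z": 0, "spin": 0, "fingers": 1}, {"x": 0.106, "y": 0.165, "z": 0, "spin": 0, "fingers": 1}, {"x": 0.106, "y": 0.165, "z": 0, "spin": 0, "fingers": 1}, {"x": 0.106, "y": 0.165, "z": 0.02, "spin": 0, "fingers": 1}, {"x": 0.106, "y": 0.165, "z": 0.04, "spin": 0, "fingers": 1}, {"x": 0.106, "y": 0.165, "z": 0.04, "spin": 0, "fingers": 1}], newtons=20)

```text
time_s: 16.9
tcp_pos: [0.4799, -0.066, 0.1809]
eef_rot: [179.8, -0.0, -84.0]
contact_force: [0.1, -0.6, 1.0]
gripper_width: 0.0876
gripper_force: 0.0
```

```bash
python3 go.py .48,-.066,.112,-84; python3 -c "
from h import *
out=[]
for n,o in(('scene',(220,170)),('scene',(240,110))):
    c=cams.capture(n);x,y=o
    img=cv2.resize(c['pixels'][y:y+130,x:x+130,::-1],None,fx=3,fy=3,interpolation=cv2.INTER_CUBIC)
    img=cv2.convertScaleAbs(img,alpha=1.5,beta=10)
    circ(c,img,.634,.056,.014,.022,3,o);circ(c,img,.634,.056,.12,.0225,3,o);circ(c,img,.48,-.066,0,.022,3,o);circ(c,img,.48,-.066,.127,.0215,3,o);out.append(img)
cv2.imwrite('pics/c5.png',np.hstack(out))"
```

```text
t 16.9 tcp [ 0.4799 -0.066   0.1809] [179.8  -0.  -84. ]
.48,-.066,.112,-84 [-0.    -0.     0.069] spin -0.001
```

View pics/c5.png

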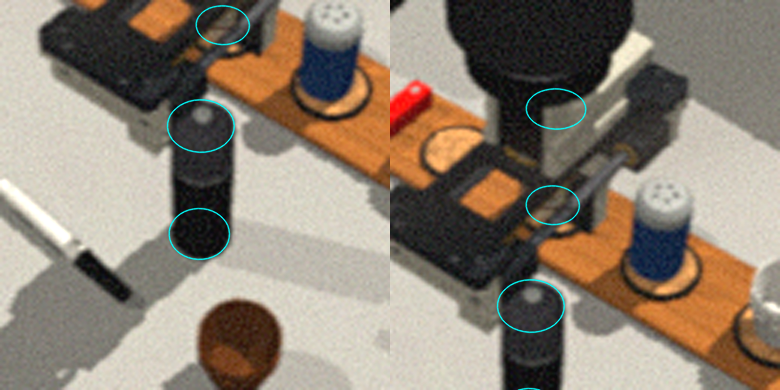

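The mill (202,185) lines up with the prediction. Gripping its head now.

drive_tool(rows=[{"x": 0.0, "y": 0, "z": 0.03, "spin": 0, "fingers": 1}, {"x": 0.0, "y": 0, "z": 0.055, "spin": 0, "fingers": 1}, {"x": 0.0, "y": 0, "z": 0.072, "spin": 0, "fingers": 1}, {"x": 0.0, "y": 0, "z": 0.072, "spin": 0, "fingers": 1}, {"x": 0.0, "y": 0, "z": 0.072, "spin": 0, "fingers": -1}, {"x": 0.0, "y": 0, "z": 0.072, "spin": 0, "fingers": -1}, {"x": 0.0, "y": 0, "z": 0.072, "spin": 0, "fingers": -1}, {"x": 0.0, "y": 0, "z": 0.072, "spin": 0, "fingers": -1}, {"x": 0.0, "y": 0, "z": 0.072, "spin": 0, "fingers": -1}], newtons=25)

```text
time_s: 18.12
tcp_pos: [0.4809, -0.066, 0.1107]
eef_rot: [-180.0, 0.0, -84.0]
contact_force: [-0.1, -0.2, 0.5]
gripper_width: 0.0432
gripper_force: 0.1
```

```bash
python3 go.py .50,.160,.21,-84 .623,.160,.21,-84
```

```text
t 18.125 tcp [ 0.4809 -0.066   0.1107] [-180.    0.  -84.]
.50,.160,.21,-84 [-0.223 -0.042 -0.099] spin -0.001
.623,.160,.21,-84 [-0.21  -0.165 -0.099] spin -0.001
```

drive_tool(rows=[{"x": 0.0, "y": 0, "z": 0, "spin": 0, "fingers": -1}, {"x": 0.0, "y": 0, "z": 0, "spin": 0, "fingers": -1}, {"x": 0.0, "y": 0, "z": -0.05, "spin": 0, "fingers": -1}, {"x": 0.0, "y": 0, "z": -0.1, "spin": 0, "fingers": -1}, {"x": -0.055, "y": -0.01, "z": -0.1, "spin": 0, "fingers": -1}, {"x": -0.11, "y": -0.02, "z": -0.1, "spin": 0, "fingers": -1}, {"x": -0.165, "y": -0.03, "z": -0.1, "spin": 0, "fingers": -1}, {"x": -0.22, "y": -0.05, "z": -0.1, "spin": 0, "fingers": -1}, {"x": -0.22, "y": -0.05, "z": -0.1, "spin": 0, "fingers": -1}], newtons=25)

```text
time_s: 19.25
tcp_pos: [0.5084, 0.1615, 0.2098]
eef_rot: [180.0, 0.0, -83.8]
contact_force: [-0.7, -1.4, -2.2]
gripper_width: 0.042
gripper_force: 25.0
```

```bash
python3 go.py .623,.160,.21,-84 .623,.160,.125,-84
```

```text
t 19.25 tcp [0.5084 0.1615 0.2098] [180.    0.  -83.8]
.623,.160,.21,-84 [ 0.014 -0.114 -0.   ] spin 0.003
.623,.160,.125,-84 [ 0.014 -0.114  0.085] spin 0.003
```

Placing the mill; its grip height of 111 mm puts the release at z ≈ 0.125.

drive_tool(rows=[{"x": 0.006, "y": -0.05, "z": 0, "spin": 0, "fingers": -1}, {"x": 0.014, "y": -0.1, "z": 0, "spin": 0, "fingers": -1}, {"x": 0.014, "y": -0.114, "z": 0, "spin": 0, "fingers": -1}, {"x": 0.014, "y": -0.114, "z": 0, "spin": 0, "fingers": -1}, {"x": 0.014, "y": -0.114, "z": 0.04, "spin": 0, "fingers": -1}, {"x": 0.014, "y": -0.114, "z": 0.075, "spin": 0, "fingers": -1}, {"x": 0.014, "y": -0.114, "z": 0.075, "spin": 0, "fingers": -1}, {"x": 0.014, "y": -0.114, "z": 0.075, "spin": 0, "fingers": -1}], newtons=25)

```text
time_s: 20.25
tcp_pos: [0.6229, 0.1562, 0.1373]
eef_rot: [-179.9, 0.0, -84.0]
contact_force: [0.6, 0.3, -0.2]
gripper_width: 0.042
gripper_force: 25.0
```

```bash
python3 go.py .623,.160,.125,-84
```

```text
t 20.25 tcp [0.6229 0.1562 0.1373] [-179.9    0.   -84. ]
.623,.160,.125,-84 [-0.004 -0.     0.012] spin -0.0
```

drive_tool(rows=[{"x": -0.004, "y": 0, "z": 0.005, "spin": 0, "fingers": -1}, {"x": -0.004, "y": 0, "z": 0.009, "spin": 0, "fingers": -1}, {"x": -0.004, "y": 0, "z": 0.012, "spin": 0, "fingers": -1}, {"x": -0.004, "y": 0, "z": 0.012, "spin": 0, "fingers": -1}, {"x": -0.004, "y": 0, "z": 0.012, "spin": 0, "fingers": -1}], newtons=25)

```text
time_s: 20.88
tcp_pos: [0.6225, 0.16, 0.1246]
eef_rot: [-179.9, 0.0, -84.0]
contact_force: [-3.0, 0.7, 5.3]
gripper_width: 0.0422
gripper_force: 25.0
```

Contact at 5 N, so it's seated. Releasing, then lifting and backing off.

drive_tool(rows=[{"x": 0, "y": 0, "z": 0, "spin": 0, "fingers": 0.8}, {"x": 0, "y": 0, "z": 0, "spin": 0, "fingers": 0.8}, {"x": 0, "y": 0, "z": 0, "spin": 0, "fingers": 0.8}, {"x": 0, "y": 0, "z": 0, "spin": 0, "fingers": 0.8}, {"x": 0, "y": 0, "z": -0.04, "spin": 0, "fingers": 1}, {"x": 0, "y": 0, "z": -0.09, "spin": 0, "fingers": 1}, {"x": 0, "y": 0, "z": -0.13, "spin": 0, "fingers": 1}, {"x": -0.05, "y": 0.04, "z": -0.13, "spin": 0, "fingers": 1}, {"x": -0.1, "y": 0.08, "z": -0.13, "spin": 0, "fingers": 1}, {"x": -0.15, "y": 0.12, "z": -0.13, "spin": 0, "fingers": 1}], newtons=25)

```text
time_s: 22.12
tcp_pos: [0.4892, 0.2943, 0.2537]
eef_rot: [-180.0, 0.0, -84.1]
contact_force: [0.1, 0.6, -0.1]
gripper_width: 0.088
gripper_force: 0.0
```

drive_tool(rows=[{"x": -0.05, "y": 0.04, "z": 0, "spin": 0, "fingers": 1}, {"x": -0.1, "y": 0.06, "z": 0, "spin": 0, "fingers": 1}, {"x": -0.15, "y": 0.06, "z": 0, "spin": 0, "fingers": 1}, {"x": -0.15, "y": 0.06, "z": 0, "spin": 0, "fingers": 1}, {"x": -0.15, "y": 0.06, "z": 0, "spin": 0, "fingers": 1}], newtons=25)

```text
time_s: 22.75
tcp_pos: [0.415, 0.4362, 0.2531]
eef_rot: [180.0, -0.0, -84.0]
contact_force: [0.1, -0.0, -0.6]
gripper_width: 0.0877
gripper_force: 0.0
```

```bash
python3 -c "
from h import *
out=[]
S=[(.623,.160,.154,.019),(.634,.056,.12,.0225),(.6455,-.0485,.092,.0155),(.6565,-.153,.065,.027)]
for n,o in(('scene',(220,80)),('top',(180,85))):
    c=cams.capture(n);x,y=o
    img=cv2.resize(c['pixels'][y:y+(180 if n=='scene' else 120),x:x+220,::-1],None,fx=3,fy=3 if n=='top' else 3,interpolation=cv2.INTER_CUBIC)
    img=cv2.convertScaleAbs(img,alpha=1.4,beta=10)
    for q in S: circ(c,img,*q,3,o);circ(c,img,q[0],q[1],.014,.033,3,o)
    out.append(img)
im=np.vstack(out);cv2.imwrite('pics/f.png',cv2.resize(im,None,fx=.66,fy=.66,interpolation=cv2.INTER_AREA))"
```

```text
(no output)
```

View pics/f.png

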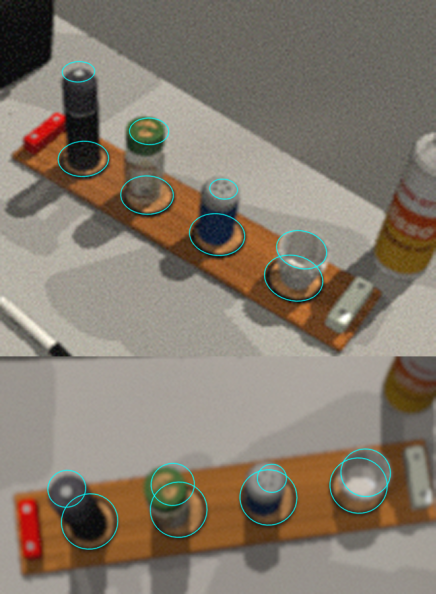

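The final view shows the mill, spice jar, shaker and cups upright on coasters 1 to 4 counting from the red block. They're at about (83,158), (147,195), (217,235) and (294,278), each within a few mm of centre, and the arm is clear.

```bash
python3 -c "
from plant import r
print(r.close_job())"
```

```text
the job is handed in; nothing more can be done
None
```

I set the mill, spice jar, shaker and cups on the four coasters in that order from the red block. In the last pictures all were upright, released and within a few mm of centre; I handed the job in at about 23 s, and no verdict was returned.

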